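Unclip the trolley wheel's axle with the hooked pick

TASK

Take the hooked pick from its cradle, set its point down through the eye of the sprung clip on the wheel's axle until you feel it rest on the wheel with a few newtons at most, and pull the clip out of the axle's groove with the hook. Go gently, never jabbing or wrenching, do not touch the clip with the fingers, and draw it off the wheel so that it ends lying on the floor of the tray. Then lay the pick back level in its cradle, hook beyond the same end as before, let go, and leave everything else on the bench alone.

Things in the scene. Friction and masses are not known exactly. Their poses are not given: they have to be found in the camera images.
- tray: fixed grey service tray 230 (x) x 190 mm, floor 4 thick, walls 18 high; origin under its centre on the bench, z up. A trolley wheel (90 mm diameter) lies flat in it on an axle at x = +45, y = 0 mm. The wheel floats: its flat upper face is 29 to 43 mm above the bench, unmeasured. Between wheel and the tray's -x wall is 110 mm of free floor.
- axle (a point): on the line of the steel axle standing up from the wheel's middle, 46 mm above the bench (half height of the seated clip). A shoulder 26 mm in diameter ends 44 mm above the bench; on it begins the groove, 14 mm in diameter and 6 mm high; over it the axle's head, 20 mm in diameter, up to 58 mm above the bench. Axes as the tray's.
- clip_center (a point): sprung steel axle clip, 4 mm thick, 52 g, lying level on the shoulder, in the groove; this point is on the axle line when seated, at half thickness. +x: out of its open end, between two sprung arms (end at x 10, y +-13 mm); -x: to its eye. Back piece x -20 to -8, y +-14; eye tab to x -33, 16 wide. Pulled at the eye along -x it gives way at about 9 N after some 5 mm. It can turn on the axle.
- clip_eye (a point): centre of the clip's eye, at half thickness, 24 mm from clip_center along the clip's -x: a rectangular through hole 8 mm long (x), 7 mm wide (y); the outer bar beyond it is 5 mm wide. The face of the floating wheel lies 3 to 17 mm below this point (1 to 15 mm under the clip): its height must be felt. Axes as clip_center's.
- pick_grip (a point): centre of the wooden handle of the loose hooked pick (70 g): a flat-sided bar 84 mm long (x), 14 wide (y), 20 high (z up). A 5 mm steel shank leaves its +x end on the centre line and bends straight down 75 mm from this point. It starts level in the cradle, hook hanging free; between the posts 60 mm of handle are free, with nothing 25 mm beside or 40 mm below.
- pick_tip (a point): lower end of the pick's hook: a round steel point 4 mm in diameter with a rounded end, 75 mm along +x and 36 mm down (-z) from pick_grip; pointing straight down when the handle is level. The shank flexes, about 6 N per mm up or down at the point. Axes as pick_grip's.
- cradle_seat (a point): centre of the pick's handle when it lies in its cradle, 50 mm above the bench. Fixed dark wood, 130 x 70 mm: two posts 8 mm thick at x = +-34 mm, each with an open seat at 40 mm height, 18 mm wide with 45 degree flanks 5 mm high each side (y). x along the handle towards the hook, z up. The cradle stands left or right of the tray.
- screwdriver: loose screwdriver lying on the bench (bystander, leave alone); origin under its middle
- spare_wheel: loose second wheel, 90 mm diameter, 24 mm thick, lying flat, without axle or clip (bystander, leave alone); origin under its centre
- offcut: loose timber offcut 110 x 45 x 45 mm (bystander, leave alone); origin under its centre
- folding_rule: loose folded wooden rule 230 x 16 x 14 mm (bystander, leave alone); origin under its centre
- pencil: loose carpenter's pencil 170 x 12 x 8 mm (bystander, leave alone); origin under its centre
- wax_jar: loose jar 64 mm diameter, 70 mm high (bystander, leave alone); origin under its centre
Not all that is in view belongs to the job. Of the things like the part that bears pick_grip, leave any that is black or blue; of the rest the smaller one is meant.

How it is judged (in metres and radians):
On the way, in this order (a step that is already met when the one before it is completed fails the run):
1. the pick is held up clear of its cradle (z of pick_grip in the frame of cradle_seat above 0.02 m and contact force between the fingers and pick above 1 N), for 0.1 s.
2. the pick's point is through the eye and bears on the wheel (more than 0.5 N), the clip still in its groove (horizontal distance between pick_tip and clip_eye below 0.006 m and z of pick_tip in the frame of clip_eye below -0.0025 m and contact force between pick and tray above 0.5 N and horizontal distance between clip_center and axle below 0.005 m), for 0.1 s.
3. the clip is off the axle (horizontal distance between clip_center and axle above 0.018 m), for 0.05 s.
At the end, for the whole second after the job is handed in: Clip at rest on the tray floor (centre under 16 mm above the bench, over 30 mm from the axle); pick at rest in its cradle, handle centre within 22 mm along, 6 mm across, 6 mm in height of the seat, tilted under 0.2 rad, hook at the same end; nothing held (x of clip_center in the frame of tray between -0.115 and 0.115 m and y of clip_center in the frame of tray between -0.095 and 0.095 m and z of clip_center in the frame of tray below 0.016 m and horizontal distance between clip_center and axle above 0.03 m and linear speed of each of clip, pick below 0.03 m/s and x of pick_grip in the frame of cradle_seat between -0.022 and 0.022 m and y of pick_grip in the frame of cradle_seat between -0.006 and 0.006 m and z of pick_grip in the frame of cradle_seat between -0.006 and 0.006 m and x of pick_tip in the frame of cradle_seat above 0.04 m and angle between pick_grip's own z axis and vertical below 0.2 rad); the robot touches nothing.
It fails at once if the fingers or the arm press on the clip (over 1 N) or on wheel, axle or tray (over 5 N) (contact force between any of the fingers, the arm and clip above 1 N or contact force between any of the fingers, the arm and tray above 5 N).
It fails at once if the pick loads the clip with more than 20 N (contact force between pick and clip above 20 N).
It fails at once if the pick presses on wheel, axle or tray with more than 8 N (contact force between pick and tray above 8 N).
It fails at once if the clip leaves the tray (not (x of clip_center in the frame of tray between -0.115 and 0.115 m and y of clip_center in the frame of tray between -0.095 and 0.095 m)).
It fails at once if a bystander is pushed more than 20 mm (distance of any of screwdriver, spare_wheel, offcut, folding_rule, pencil, wax_jar from where it was at the start of the episode above 0.02 m).
It also fails if it takes over 54 s, if anything falls off the work surface, if the arm or the gripper's body presses on something with over 40 N, if the wrist force passes 120 N, or if a joint passes its speed limit or range.

ROBOT

A 6-joint arm with a two-finger parallel gripper is mounted at the origin on the work surface. World frame = base frame: x ahead of the robot, y to its left, z up, the work surface at z = 0. Lengths are in m, angles in degrees, forces in N, time in s.
With the tool pointing down it reaches from about 0.35 to 0.875 m from the base axis. Payload 4.2 kg.
Tool frame: the origin (TCP) lies midway between the tips of the shut fingers; the grasp point (between the pads) lies 19 mm behind it; z points along the fingers, y is the line along which they close (so a half turn about z gives the same grasp; the last joint's range is limited). The gripper opens to 87 mm and grips with 3 to 60 N. Pads are 19 mm wide; open, the fingers measure 117 mm over their backs; the gripper's body (75 mm by 190 mm) begins 51 mm behind the grasp point.
Start: joints at [-54.454, 22.042, 0.453, 0, -68.411, -14.817], TCP at [0.221, -0.585, 0.223] pointing down, gripper open.
Joint ranges: [-179.83, 179.83], [-69.29, 118.12], [-61.27, 80.66], [-181.25, 117.63], [-171.15, -9.14], [-177.46, 177.46]. Speed limits (degrees/s): [159.86, 159.86, 180, 180, 180, 180].

INTERFACE

Orientations are given as a 3x3 rotation matrix whose columns are the frame's x, y, z axes.
In Python, from station import sense, capture, finish_job, silhouettes, landmark_of gives the robot as it stands.
- The arm moves only by the tool step_arm, never from a script. Its arguments are lists of equal length, an entry for each row: "linear": the shift along the tool's x, y, z in mm, a list of three; "delta_rot": the turn, a rotation vector about the tool's x, y, z in rad, a list of three; "grip": the finger opening in mm, from 0 to 87. A call has 1 to 10 rows; each row shifts and turns the commanded pose from where the row before left it, along the tool's axes as they then stand; what a row does not reach is not made up. A row lasts 1/8 s, in which the tool goes at most 62.5 mm and 10.7 degrees, less where a joint would pass 70% of its speed; a pose out of reach is approached as far as the arm can. A call with a gripper value outside its range is refused whole. The fingers move at their own pace and stop on an object; the grip force is fixed at half the most. Time passes only in rows, so rows that do not move let the fingers close. It gives the time, the measured TCP pose, the force, the opening and the grip force at its end, in the units of the state.
- sense(): the state, without advancing time (a new reading comes with each control period).
- capture(name): name is "scene" or "top" or "wrist"; returns a dict with "img" (384x512x3 uint8, red, green, blue), "fx", "fy", "cx", "cy" (pixels), "k1" (the pictures are not rectified: a ray, as slopes to the right and down, at radius r is drawn at 1 + k1 r^2 times it, then the intrinsics apply), "world_to_cam" (4x4, takes a point from world to camera coordinates); the wrist camera has in their place "mount" (4x4, takes a point from camera to tool coordinates, whose origin is the TCP and whose axes are the flange's). Camera axes: x right, y up, looking along -z (the intrinsics and any distortion apply to the point x, -y, -z); pixel columns grow to the right and rows downward; lengths in m; the calibration is good to about 2 mm. A picture is of the moment at which its call begins: read the wrist's pose just before it. There is no depth.
- finish_job(): hands the job in; it is judged then, once.
Trained networks look in the newest picture that a camera, given by its name, has taken for a name from the list of things; names that differ only in an ending like _2 or _b are one class to them, and where a whole thing is asked for, a point or a joint stands for the part that bears it (a point fixed in the world has none). Each returns a list of dicts, best first, with "score" (0 to 1); they miss things now and then, are a little off and sometimes report something else, mostly with a low value. They report only what shows in the picture. A call takes as long as a camera call. They do not tell look-alikes from the thing itself.
- silhouettes(camera, label): "mask" (384x512 bool, what is visible of it) and "point" ([column, row] in pixels, amid what is visible of it).
- landmark_of(camera, label): "point" ([column, row] in pixels: a listed point, or the origin of a listed thing).
The state is a dict: "time_s": time; "joints": joint angles; "joint_velocities": joint speeds; "effort": joint torques, N m; "tcp_pos": TCP position; "ee_rot": TCP orientation; "wrist_force": force on the tool from outside, world axes, zero at the start; "moment": the same for the moment, N m; "gripper_width": opening from 0.0 (shut) to 1.0 (fully open); "gripper_force": force on a finger pad.
Only numpy, scipy, OpenCV 4.12 (cv2) and the standard library are available. Lean on these libraries where they do the work, as an engineer would, in place of code of your own. Each camera call takes 0.05 s, during which the arm holds its last target. There are 200 camera calls.

## Working session

There is one attempt and no reset: what is moved stays moved. The work goes in short steps, Python scripts to look and compute and a tool call to move; the robot and the scene stay as the last step left them, time stands still between calls to the robot, and variables do not carry over. Pictures are saved under pics/ and viewed, at most 13 in all, crops included, and the job is handed in when it is done.

Besides the shell and the picture viewer there is one more tool, called after "Emit:" as a command line: name --argument value ..., lists and objects as JSON in quotes. step_arm: Moves the arm, as the interface text tells. Its arguments: {"type":"object","properties":{"linear":{"type":"array"},"delta_rot":{"type":"array"},"grip":{"type":"array"}},"required":["linear","delta_rot","grip"]}

```bash
mkdir -p pics
cat > h.py <<'E'
import numpy as np, cv2
from station import sense, capture, finish_job, silhouettes, landmark_of
def cam(name):
    s=sense(); c=capture(name)
    if name=='wrist':
        T=np.eye(4);T[:3,:3]=np.array(s['ee_rot']);T[:3,3]=s['tcp_pos']
        c['c2w']=T@np.array(c['mount'])
    else: c['c2w']=np.linalg.inv(np.array(c['world_to_cam']))
    return c
def ray(c,p):
    K=np.array([[c['fx'],0,c['cx']],[0,c['fy'],c['cy']],[0,0,1.]])
    u=cv2.undistortPoints(np.array([[p]],float),K,np.array([c['k1'],0,0,0,0.]))[0,0]
    d=c['c2w'][:3,:3]@np.array([u[0],-u[1],-1.]); return c['c2w'][:3,3],d/np.linalg.norm(d)
def atz(c,p,z):
    o,d=ray(c,p); return o+d*(z-o[2])/d[2]
def proj(c,P):
    q=np.linalg.inv(c['c2w'])@np.append(P,1); x=q[0]/-q[2]; y=-q[1]/-q[2]; f=1+c['k1']*(x*x+y*y)
    return np.array([c['fx']*x*f+c['cx'],c['fy']*y*f+c['cy']])
def tri(c1,p1,c2,p2):
    o1,d1=ray(c1,p1);o2,d2=ray(c2,p2)
    A=np.stack([d1,-d2],1);t=np.linalg.lstsq(A,o2-o1,rcond=None)[0]
    a=o1+d1*t[0];b=o2+d2*t[1];return (a+b)/2,np.linalg.norm(a-b)
def save(c,n,crop=None,s=1):
    i=c['img'][:,:,::-1]
    if crop: x0,y0,x1,y1=crop; i=i[y0:y1,x0:x1]
    cv2.imwrite('pics/'+n,cv2.resize(i,None,fx=s,fy=s,interpolation=cv2.INTER_CUBIC))
E
cat > a.py <<'E'
from h import *
np.set_printoptions(precision=4,suppress=True)
Z={'tray':0,'axle':.046,'clip_center':.046,'clip_eye':.046,'pick_grip':.05,'pick_tip':.014,'cradle_seat':.05}
C={}
for n in ['top','scene']:
    c=cam(n);C[n]=c
    print(n,c['c2w'][:3,3],c['fx'])
    for l in Z:
        for r in landmark_of(n,l)[:4]:
            print(l,round(r['score'],2),np.round(r['point'],1),atz(c,r['point'],Z[l]))
i=np.hstack([C['top']['img'],C['scene']['img']])[:,:,::-1]
cv2.imwrite('pics/top.png',C['top']['img'][:,:,::-1]);cv2.imwrite('pics/scene.png',C['scene']['img'][:,:,::-1])
E
python3 a.py
```

```text
top [0.3261 0.0067 1.0668] 364.9077108284289
tray 0.93 [257.5 160.3] [ 0.5911 -0.0207  0.    ]
axle 0.78 [254.4 147.6] [ 0.6173 -0.0099  0.046 ]
axle 0.48 [257.9 151.8] [ 0.605  -0.0203  0.046 ]
clip_center 0.66 [255.7 142.7] [ 0.6321 -0.0134  0.046 ]
clip_eye 0.62 [259.2 151.8] [ 0.6051 -0.024   0.046 ]
pick_grip 0.88 [321.2 270.7] [ 0.2729 -0.1992  0.05  ]
pick_grip 0.77 [188.8 229.8] [0.377  0.1665 0.05  ]
pick_grip 0.69 [266.8 237.1] [ 0.3612 -0.0491  0.05  ]
pick_grip 0.47 [340.8 201.1] [ 0.466  -0.2575  0.05  ]
pick_tip 0.54 [367.8 282.2] [ 0.2411 -0.339   0.014 ]
pick_tip 0.43 [204.  266.4] [0.2774 0.1245 0.014 ]
pick_tip 0.41 [255.8 265.9] [ 0.2814 -0.0211  0.014 ]
cradle_seat 0.95 [342.5 201.3] [ 0.4655 -0.2623  0.05  ]
scene [1.0868 0.1385 1.0365] 350.20217514788607
tray 0.76 [251.7 214.2] [ 0.576  -0.0084  0.    ]
tray 0.54 [323.2 282.2] [0.7412 0.2592 0.    ]
axle 0.75 [241.8 219.4] [ 0.6244 -0.0271  0.046 ]
clip_center 0.56 [245.3 221.4] [ 0.6282 -0.0146  0.046 ]
clip_center 0.48 [377.2 209.8] [0.4787 0.3855 0.046 ]
clip_eye 0.41 [244.3 210.1] [ 0.5906 -0.0286  0.046 ]
pick_grip 0.66 [189.8 161.9] [ 0.4611 -0.2617  0.05  ]
pick_grip 0.66 [223.7 130.4] [ 0.2948 -0.1922  0.05  ]
pick_grip 0.66 [315.4 173.5] [0.3948 0.1668 0.05  ]
pick_grip 0.54 [255.9 161.1] [ 0.398  -0.0419  0.05  ]
pick_tip 0.59 [311.  152.1] [0.2803 0.136  0.014 ]
pick_tip 0.54 [196.6 119.4] [ 0.24   -0.3235  0.014 ]
pick_tip 0.16 [247.  220.8] [ 0.6099 -0.0148  0.014 ]
cradle_seat 0.86 [192.5 160.7] [ 0.4539 -0.2545  0.05  ]
```

View pics/top.png

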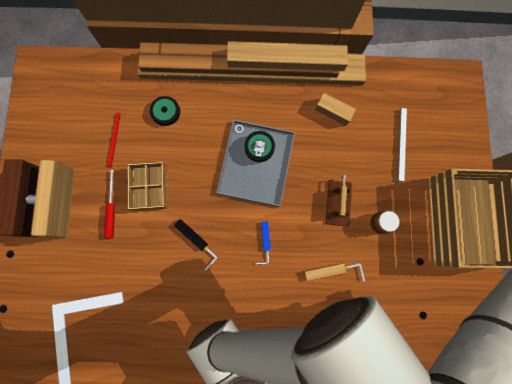

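View pics/scene.png

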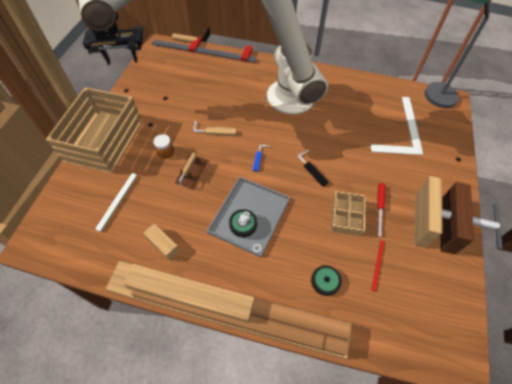

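The first picture shows four picks (top view): black at (195,240), blue at (265,240), a larger wooden one on the bench at (325,272), and a small wooden one in the cradle at (343,195). The cradle pick is not black or blue and is the smaller of the rest, so it's the one. The clip is the light shape on the tray wheel, at about (259,147).

```bash
cat > b.py <<'E'
from h import *
np.set_printoptions(precision=4,suppress=True)
s=sense();print(s['tcp_pos'],s['ee_rot'],s['time_s'],s['wrist_force'])
c=cam('wrist');print(c['mount'],c['fx'],c['k1'])
c=cam('top')
a=cv2.resize(c['img'][160:240,300:380],None,fx=5,fy=5,interpolation=2);b=cv2.resize(c['img'][110:210,210:310],None,fx=4,fy=4,interpolation=2)
cv2.imwrite('pics/crop.png',np.hstack([a,b])[:,:,::-1])
for r in silhouettes('top','pick_grip')[:4]:
    ys,xs=np.nonzero(r['mask']);print(r['score'],r['point'],cv2.minAreaRect(np.stack([xs,ys],1).astype(np.float32)))
r=silhouettes('top','tray')[0];ys,xs=np.nonzero(r['mask']);q=cv2.boxPoints(cv2.minAreaRect(np.stack([xs,ys],1).astype(np.float32)))
for p in q: print(p,atz(c,p,.018))
E
python3 b.py
```

```text
[ 0.2212 -0.5845  0.2226] [[-0.9353 -0.354   0.    ]
 [-0.354   0.9353 -0.    ]
 [-0.     -0.     -1.    ]] 0.8 [-0.3161  0.0783 -0.1314]
[[-0.0003  0.9649  0.2624  0.0714]
 [ 1.      0.0005 -0.0007 -0.0013]
 [-0.0008  0.2624 -0.9649 -0.1629]
 [ 0.      0.      0.      1.    ]] 280.58497975687106 -0.00782767808041106
0.96 [327.8, 273.5] ((334.0, 271.5), (17.0, 58.0), 90.0)
0.93 [191.7, 236.0] ((196.49395751953125, 241.62066650390625), (55.53728485107422, 16.600818634033203), 54.21102523803711)
0.65 [341.8, 200.3] ((343.0, 196.0), (40.0, 8.0), 90.0)
0.6 [264.4, 235.9] ((266.7314758300781, 241.9303436279297), (42.19004821777344, 8.580223083496094), 84.5596694946289)
[216.1923 194.0385] [0.4831 0.0977 0.018 ]
[231.2308 118.8461] [0.7132 0.0612 0.018 ]
[295.4615 131.6923] [ 0.6781 -0.133   0.018 ]
[280.4231 206.8846] [ 0.4497 -0.0891  0.018 ]
```

View pics/crop.png

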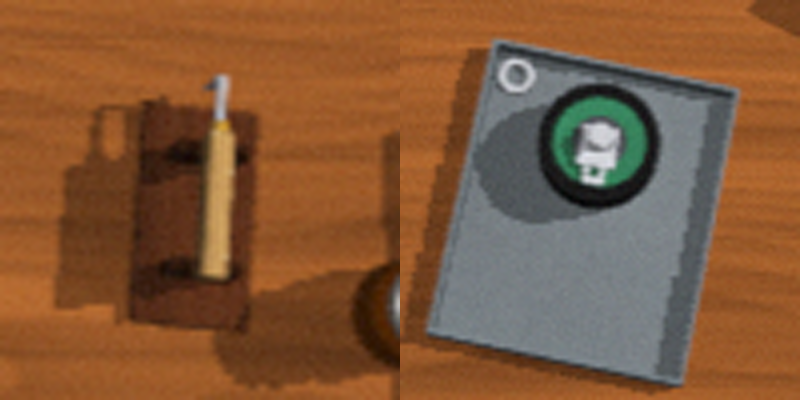

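The left crop shows the wooden pick in the cradle, handle from about (214,275) to (222,125) in the crop and hook pointing to world +x. The right crop shows the clip on the wheel, its eye at (593,172), facing the tray's -x side. That fits the choice, so I'll move over the cradle.

Emit:
step_arm --linear '[[0,0,0],[0,0,0],[0,0,0],[0,0,0],[0,0,0],[0,0,0],[0,0,0],[0,0,0],[0,0,0],[0,0,0]]' --delta_rot '[[0,0,-0.182],[0,0,-0.182],[0,0,-0.182],[0,0,-0.182],[0,0,-0.182],[0,0,-0.182],[0,0,-0.182],[0,0,-0.182],[0,0,-0.182],[0,0,-0.182]]' --grip '[60,60,60,60,60,60,60,60,60,60]'

```text
time_s: 2.25
tcp_pos: [0.2212, -0.5845, 0.2226]
ee_rot: [[0.579, -0.816, 0.0], [-0.816, -0.579, -0.0], [0.0, 0.0, -1.0]]
wrist_force: [-0.3, -0.2, 0.3]
gripper_width: 0.691
gripper_force: 0.0
```

Emit:
step_arm --linear '[[0,0,0],[0,0,0],[0,0,0],[0,0,0],[0,0,0],[36,-48,0],[36,-48,0],[36,-48,0],[36,-48,0],[36,-48,0]]' --delta_rot '[[0,0,-0.182],[0,0,-0.182],[0,0,-0.182],[0,0,-0.182],[0,0,-0.182],[0,0,0],[0,0,0],[0,0,0],[0,0,0],[0,0,0]]' --grip '[60,60,60,60,60,60,60,60,60,60]'

```text
time_s: 3.5
tcp_pos: [0.414, -0.3522, 0.2229]
ee_rot: [[0.999, -0.05, 0.001], [-0.05, -0.999, -0.0], [0.001, 0.0, -1.0]]
wrist_force: [1.2, 0.0, 0.8]
gripper_width: 0.692
gripper_force: 0.0
```

Emit:
step_arm --linear '[[36,-48,0],[36,-48,0],[0,0,0]]' --delta_rot '[[0,0,0],[0,0,0],[0,0,0]]' --grip '[60,60,60]'

```text
time_s: 3.88
tcp_pos: [0.492, -0.2586, 0.2226]
ee_rot: [[0.999, -0.044, 0.001], [-0.044, -0.999, -0.0], [0.001, -0.0, -1.0]]
wrist_force: [-1.1, 0.8, 0.4]
gripper_width: 0.688
gripper_force: 0.0
```

```bash
cat > c.py <<'E'
from h import *
np.set_printoptions(precision=4,suppress=True)
s=sense();print(s['tcp_pos'],s['ee_rot'],s['time_s'],s['joints'])
c=cam('wrist');save(c,'w1.png')
for l,z in [('pick_grip',.05),('pick_tip',.014),('cradle_seat',.05),('axle',.046),('clip_eye',.046),('clip_center',.046)]:
    for r in landmark_of('wrist',l)[:2]: print(l,round(r['score'],2),np.round(r['point'],1),atz(c,r['point'],z))
for l,z in [('pick_grip',.06),('cradle_seat',.04)]:
  for r in silhouettes('wrist',l)[:2]:
    ys,xs=np.nonzero(r['mask']);q=cv2.minAreaRect(np.stack([xs,ys],1).astype(np.float32));print(r['score'],q)
    for p in cv2.boxPoints(q): print(atz(c,p,z))
E
python3 c.py
```

```text
[ 0.492  -0.2586  0.2226] [[ 0.999  -0.0441  0.0007]
 [-0.0441 -0.999  -0.    ]
 [ 0.0007 -0.     -1.    ]] 3.875 [-11.0257  15.2993  -9.4285  -0.0072 -65.2327  98.4985]
pick_grip 0.71 [261.5 194.9] [ 0.4668 -0.263   0.05  ]
pick_tip 0.53 [264.7 130.2] [ 0.5435 -0.2707  0.014 ]
cradle_seat 0.88 [261.2 196.2] [ 0.4651 -0.2626  0.05  ]
axle 0.69 [44.5 65.2] [ 0.6282 -0.0253  0.046 ]
clip_eye 0.76 [47.  86.8] [ 0.6053 -0.0227  0.046 ]
0.84 ((263.15191650390625, 180.65013122558594), (12.809682846069336, 97.24056243896484), 3.2397000789642334)
[ 0.426  -0.2518  0.06  ]
[ 0.5446 -0.2638  0.06  ]
[ 0.5431 -0.2783  0.06  ]
[ 0.4244 -0.2678  0.06  ]
0.98 ((261.5738830566406, 184.07977294921875), (51.42352294921875, 90.81747436523438), 2.2025980949401855)
[ 0.4192 -0.2249  0.04  ]
[ 0.5374 -0.237   0.04  ]
[ 0.5323 -0.2993  0.04  ]
[ 0.4134 -0.2929  0.04  ]
```

View pics/w1.png

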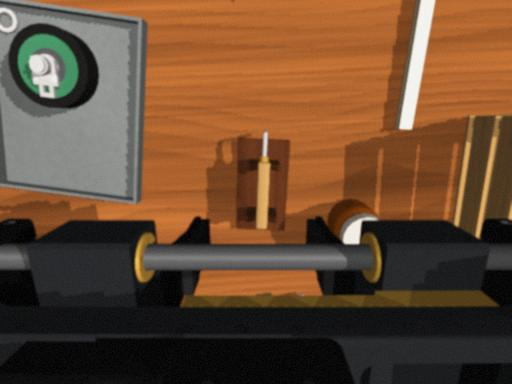

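The wrist view shows the cradle pick with its handle around (262,195) and its hook end at (265,133). The wheel and clip are at (45,75). Positions agree with the top view, so I'll descend partway and re-measure.

Emit:
step_arm --linear '[[-16,6,0],[0,0,50],[0,0,50],[0,0,0]]' --delta_rot '[[0,0,0.049],[0,0,0],[0,0,0],[0,0,0]]' --grip '[34,34,34,34]'

```text
time_s: 4.82
tcp_pos: [0.4695, -0.2663, 0.1194]
ee_rot: [[0.995, -0.101, -0.009], [-0.101, -0.995, 0.003], [-0.009, -0.002, -1.0]]
wrist_force: [0.2, -1.1, 0.4]
gripper_width: 0.404
gripper_force: 0.0
```

```bash
cat > d.py <<'E'
from h import *
np.set_printoptions(precision=4,suppress=True)
s=sense();print(s['tcp_pos'],s['ee_rot'],s['time_s'])
c=cam('wrist');save(c,'w2.png')
R=np.array(s['ee_rot']);T=np.array(s['tcp_pos'])
for l,z in [('pick_grip',.05),('pick_tip',.014),('cradle_seat',.05)]:
    for r in landmark_of('wrist',l)[:2]:
        P=atz(c,r['point'],z); print(l,round(r['score'],2),np.round(r['point'],1),P,R.T@(P-T))
E
python3 d.py
```

```text
[ 0.4695 -0.2663  0.1194] [[ 0.9948 -0.1011 -0.009 ]
 [-0.1011 -0.9949  0.0026]
 [-0.0092 -0.0016 -1.    ]] 4.825
pick_grip 0.72 [ 75.5 290.8] [ 0.3956 -0.0835  0.05  ] [-0.0914 -0.1743  0.0706]
pick_grip 0.6 [257.1 203.1] [ 0.4663 -0.2661  0.05  ] [-0.0025  0.0003  0.0695]
pick_tip 0.74 [252.  113.1] [ 0.5417 -0.269   0.014 ] [ 0.073  -0.0044  0.1048]
cradle_seat 0.76 [253.7 205.4] [ 0.4645 -0.263   0.05  ] [-0.0046 -0.0027  0.0695]
```

View pics/w2.png

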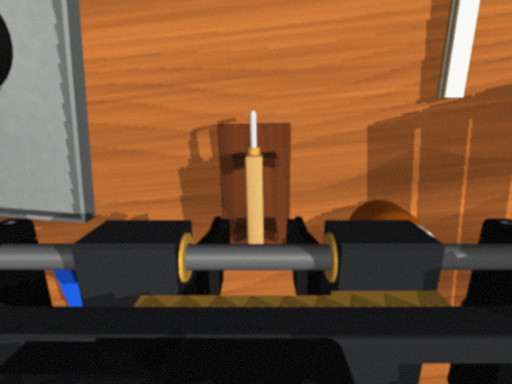

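The wrist view shows the handle running straight from (254,148) to (256,240) between the open fingers, with the hook at (253,112). I'll fine-adjust, descend and grip.

Emit:
step_arm --linear '[[6,-1.5,0],[0,0,40],[0,0,30],[0,0,18],[0,0,0]]' --delta_rot '[[0,0,-0.02],[0,0,0],[0,0,0],[0,0,0],[0,0,0]]' --grip '[34,34,34,34,34]'

```text
time_s: 5.65
tcp_pos: [0.4795, -0.2656, 0.0342]
ee_rot: [[0.997, -0.078, -0.001], [-0.078, -0.997, 0.0], [-0.001, -0.0, -1.0]]
wrist_force: [0.1, 0.3, 0.2]
gripper_width: 0.388
gripper_force: 0.0
```

Emit:
step_arm --linear '[[0,0,0],[0,0,0],[0,0,0],[0,0,0],[0,0,0]]' --delta_rot '[[0,0,0],[0,0,0],[0,0,0],[0,0,0],[0,0,0]]' --grip '[5,5,5,5,5]'

```text
time_s: 6.28
tcp_pos: [0.4802, -0.2658, 0.0355]
ee_rot: [[0.997, -0.078, 0.002], [-0.078, -0.997, -0.0], [0.002, 0.0, -1.0]]
wrist_force: [-0.6, 0.6, 6.5]
gripper_width: 0.158
gripper_force: 30.0
```

Emit:
step_arm --linear '[[0,0,-10],[0,0,-25],[0,0,-35],[0,0,-30],[4,-42,0],[4,-42,0],[4,-42,0],[4,-42,0],[4,-42,0],[0,-42,0]]' --delta_rot '[[0,0,0],[0,0,0],[0,0,0],[0,0,0],[0,0,0],[0,0,0],[0,0,0],[0,0,0],[0,0,0],[0,0,0]]' --grip '[5,5,5,5,5,5,5,5,5,5]'

```text
time_s: 7.52
tcp_pos: [0.5192, -0.0149, 0.1347]
ee_rot: [[0.997, -0.079, -0.0], [-0.079, -0.997, -0.0], [-0.0, 0.0, -1.0]]
wrist_force: [1.7, -0.5, -0.6]
gripper_width: 0.159
gripper_force: 30.0
```

Emit:
step_arm --linear '[[0,0,0],[0,0,0]]' --delta_rot '[[0,0,0],[0,0,0]]' --grip '[5,5]'

```text
time_s: 7.78
tcp_pos: [0.5188, -0.0163, 0.1345]
ee_rot: [[0.997, -0.078, -0.001], [-0.078, -0.997, -0.0], [-0.001, 0.0, -1.0]]
wrist_force: [0.2, 0.3, -1.4]
gripper_width: 0.156
gripper_force: 30.0
```

```bash
cat > e.py <<'E'
from h import *
import sys
np.set_printoptions(precision=4,suppress=True)
s=sense();R=np.array(s['ee_rot']);T=np.array(s['tcp_pos']);print(T,R[:,0],R[:,2],s['time_s'],s['wrist_force'],s['gripper_width'])
c=cam('wrist');save(c,sys.argv[1],[int(v) for v in sys.argv[2].split(',')] if len(sys.argv)>2 else None,4 if len(sys.argv)>2 else 1)
for l,z in [('clip_eye',.046),('clip_center',.046),('axle',.046),('pick_tip',T[2]-.0215),('pick_grip',T[2]+.0145)]:
    for r in landmark_of('wrist',l)[:2]:
        P=atz(c,r['point'],z); print(l,round(r['score'],2),np.round(r['point'],1),P,R.T@(P-T))
print('nominal tip px',proj(c,T+R@[.06,0,.0215]))
E
python3 e.py w3.png
```

```text
[ 0.5188 -0.0163  0.1345] [ 0.9969 -0.0785 -0.0007] [-0.0008 -0.0002 -1.    ] 7.775 [ 0.2309  0.3484 -1.3557] 0.1560392210209067
clip_eye 0.97 [258.2  95.9] [ 0.6055 -0.0244  0.046 ] [0.0871 0.0013 0.0884]
clip_center 0.83 [258.3  69.1] [ 0.6266 -0.0261  0.046 ] [0.1083 0.0013 0.0884]
axle 0.58 [258.7  69. ] [ 0.6267 -0.0265  0.046 ] [0.1084 0.0017 0.0884]
pick_tip 0.88 [256.3 132.6] [ 0.5793 -0.021   0.113 ] [ 0.0607 -0.      0.0215]
pick_grip 0.81 [431.  362.7] [ 0.4234 -0.1249  0.149 ] [-0.0866  0.1158 -0.0144]
nominal tip px [256.3332 133.6529]
```

View pics/w3.png

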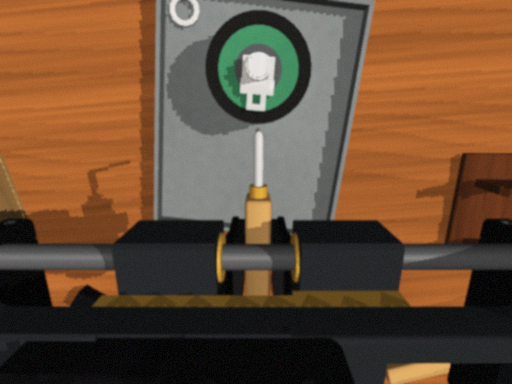

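The wrist view shows the tip at (258,131), in line with the clip; the axle head is at (259,66) and the eye at about (257,100). The tip is where I calculated it should be, so I'll lower it beside the eye and measure the eye by colour.

Emit:
step_arm --linear '[[0,0,25],[0,0,20],[0,0,10],[0,0,0],[0,0,0]]' --delta_rot '[[0,0,0],[0,0,0],[0,0,0],[0,0,0],[0,0,0]]' --grip '[5,5,5,5,5]'

```text
time_s: 8.7
tcp_pos: [0.52, -0.0161, 0.0803]
ee_rot: [[0.997, -0.079, 0.002], [-0.079, -0.997, 0.0], [0.002, -0.0, -1.0]]
wrist_force: [-1.0, -1.2, -1.5]
gripper_width: 0.158
gripper_force: 30.0
```

```bash
cat >> e.py <<'E'
hsv=cv2.cvtColor(c['img'],cv2.COLOR_RGB2HSV)
x0,y0,x1,y1=200,0,320,160
g=(hsv[:,:,1]>70).astype(np.uint8); g[:y0]=0;g[y1:]=0;g[:,:x0]=0;g[:,x1:]=0
n,L,S,Ce=cv2.connectedComponentsWithStats(g,connectivity=4)
for k in range(1,n):
    if 15<S[k,4]<400:
        P=atz(c,Ce[k],.047);print('blob',S[k],Ce[k],R.T@(P-T))
E
python3 e.py w4.png 190,10,330,150
```

```text
[ 0.52   -0.0161  0.0803] [ 0.9969 -0.0786  0.0015] [ 0.0016  0.0002 -1.    ] 8.7 [-1.0247 -1.2094 -1.5015] 0.1583852101956027
clip_eye 0.91 [256.1  97.5] [ 0.6027 -0.0224  0.046 ] [ 0.0829 -0.0002  0.0344]
clip_center 0.69 [259.9  56.5] [ 0.6277 -0.0269  0.046 ] [0.1082 0.0023 0.0345]
axle 0.62 [254.8  58.6] [ 0.6267 -0.0235  0.046 ] [ 0.1069 -0.001   0.0345]
pick_tip 0.55 [258.8 132.1] [ 0.5807 -0.0225  0.0588] [0.061  0.0016 0.0216]
pick_grip 0.64 [258.1 265.1] [ 0.506  -0.0161  0.0948] [-0.0139  0.0011 -0.0145]
nominal tip px [256.3337 133.6556]
blob [252  92   9  10  83] [255.759   96.3012] [ 0.0836 -0.0004  0.0334]
```

View pics/w4.png

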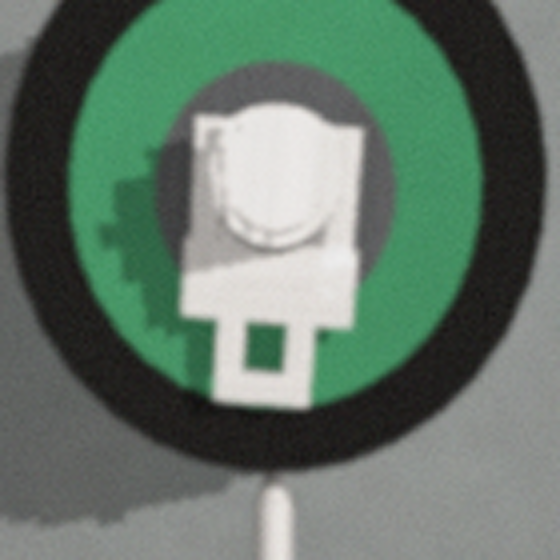

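The crop shows the eye at (265,345), which is full-frame (256.2,96.3). The hook is at (275,487), or (258.7,131.7), about 1.4 mm off to tool +y, and the clip axis is turned about 6° to the right. I'll move the tip over the eye and check it from above.

Emit:
step_arm --linear '[[12,-1,0],[11.5,-0.8,0],[0,0,4],[0,0,0],[0,0,0]]' --delta_rot '[[0,0,0],[0,0,0],[0,0,0],[0,0,0],[0,0,0]]' --grip '[5,5,5,5,5]'

```text
time_s: 9.62
tcp_pos: [0.5424, -0.0163, 0.0753]
ee_rot: [[0.997, -0.079, -0.001], [-0.079, -0.997, -0.0], [-0.001, 0.0, -1.0]]
wrist_force: [0.3, -0.2, -1.3]
gripper_width: 0.155
gripper_force: 30.0
```

```bash
python3 e.py w5.png 190,60,330,200
```

```text
[ 0.5424 -0.0163  0.0753] [ 0.9969 -0.0788 -0.0007] [-0.0007 -0.0002 -1.    ] 9.625 [ 0.3272 -0.2001 -1.2566] 0.15506875372949014
clip_eye 0.7 [257.7 132.3] [ 0.6025 -0.0219  0.046 ] [0.0604 0.0009 0.0293]
clip_center 0.92 [262.1  94.4] [ 0.6264 -0.0267  0.046 ] [0.0846 0.0037 0.0293]
axle 0.61 [260.   93.2] [ 0.6273 -0.0254  0.046 ] [0.0853 0.0024 0.0293]
pick_tip 0.71 [258.6 132.4] [ 0.6029 -0.0225  0.0538] [0.0608 0.0015 0.0215]
pick_grip 0.92 [257. 264.] [ 0.5292 -0.0157  0.0898] [-0.0132  0.0005 -0.0145]
nominal tip px [256.3334 133.6532]
blob [255 127   8   4  16] [258.8125 127.75  ] [0.0634 0.0016 0.0283]
```

View pics/w5.png

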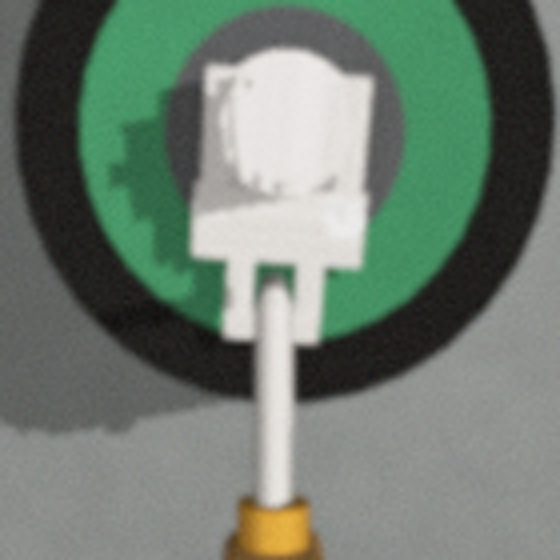

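The crop shows the shank (x≈275) centred on the tab (225–324) and the tip inside the eye's front half as seen from above, so it's aligned within about 1 mm. I'll lower it in small rows and watch the force.

Emit:
step_arm --linear '[[0,0,1.5],[0,0,1.5],[0,0,1],[0,0,1],[0,0,1],[0,0,0.8],[0,0,0],[0,0,0]]' --delta_rot '[[0,0,0],[0,0,0],[0,0,0],[0,0,0],[0,0,0],[0,0,0],[0,0,0],[0,0,0]]' --grip '[5,5,5,5,5,5,5,5]'

```text
time_s: 10.92
tcp_pos: [0.5429, -0.0162, 0.0688]
ee_rot: [[0.997, -0.079, 0.0], [-0.079, -0.997, -0.0], [0.0, 0.0, -1.0]]
wrist_force: [-0.3, 0.1, -0.3]
gripper_width: 0.156
gripper_force: 30.0
```

Emit:
step_arm --linear '[[0,0,0.5],[0,0,0.5],[0,0,0]]' --delta_rot '[[0,0,0],[0,0,0],[0,0,0]]' --grip '[5,5,5]'

```text
time_s: 11.3
tcp_pos: [0.5428, -0.0162, 0.0677]
ee_rot: [[0.997, -0.079, -0.0], [-0.079, -0.997, 0.0], [-0.0, 0.0, -1.0]]
wrist_force: [-0.0, -0.7, 0.1]
gripper_width: 0.158
gripper_force: 30.0
```

Emit:
step_arm --linear '[[0,0,0.5],[0,0,0.5],[0,0,0]]' --delta_rot '[[0,0,0],[0,0,0],[0,0,0]]' --grip '[5,5,5]'

```text
time_s: 11.68
tcp_pos: [0.5428, -0.0162, 0.0667]
ee_rot: [[0.997, -0.079, -0.0], [-0.079, -0.997, -0.0], [-0.0, 0.0, -1.0]]
wrist_force: [0.2, 0.1, -0.9]
gripper_width: 0.158
gripper_force: 30.0
```

Emit:
step_arm --linear '[[0,0,0.5],[0,0,0.5],[0,0,0]]' --delta_rot '[[0,0,0],[0,0,0],[0,0,0]]' --grip '[5,5,5]'

```text
time_s: 12.05
tcp_pos: [0.5428, -0.0162, 0.0657]
ee_rot: [[0.997, -0.079, -0.0], [-0.079, -0.997, -0.0], [-0.0, 0.0, -1.0]]
wrist_force: [-0.1, 0.1, -0.9]
gripper_width: 0.158
gripper_force: 30.0
```

Emit:
step_arm --linear '[[0,0,0.5],[0,0,0.5],[0,0,0]]' --delta_rot '[[0,0,0],[0,0,0],[0,0,0]]' --grip '[5,5,5]'

```text
time_s: 12.42
tcp_pos: [0.5428, -0.0162, 0.0647]
ee_rot: [[0.997, -0.079, -0.0], [-0.079, -0.997, -0.0], [-0.0, 0.0, -1.0]]
wrist_force: [-1.0, 0.5, -0.6]
gripper_width: 0.162
gripper_force: 30.0
```

Emit:
step_arm --linear '[[0,0,0.5],[0,0,0.5],[0,0,0]]' --delta_rot '[[0,0,0],[0,0,0],[0,0,0]]' --grip '[5,5,5]'

```text
time_s: 12.8
tcp_pos: [0.5428, -0.0162, 0.0637]
ee_rot: [[0.997, -0.079, -0.0], [-0.079, -0.997, -0.0], [-0.0, 0.0, -1.0]]
wrist_force: [0.3, 0.3, -0.7]
gripper_width: 0.156
gripper_force: 30.0
```

Emit:
step_arm --linear '[[0,0,0.5],[0,0,0.5],[0,0,0]]' --delta_rot '[[0,0,0],[0,0,0],[0,0,0]]' --grip '[5,5,5]'

```text
time_s: 13.18
tcp_pos: [0.5429, -0.0162, 0.0628]
ee_rot: [[0.997, -0.079, 0.0], [-0.079, -0.997, -0.0], [0.0, -0.0, -1.0]]
wrist_force: [0.9, 0.1, -0.1]
gripper_width: 0.156
gripper_force: 30.0
```

Emit:
step_arm --linear '[[0,0,0.3],[0,0,0.3],[0,0,0]]' --delta_rot '[[0,0,0],[0,0,0],[0,0,0]]' --grip '[5,5,5]'

```text
time_s: 13.55
tcp_pos: [0.5429, -0.0161, 0.0623]
ee_rot: [[0.997, -0.079, 0.0], [-0.079, -0.997, 0.0], [0.0, -0.0, -1.0]]
wrist_force: [-1.2, 0.2, 0.7]
gripper_width: 0.155
gripper_force: 30.0
```

```bash
cat > f.py <<'E'
from h import *
F=[];M=[]
for i in range(4): capture('top');s=sense();F.append(s['wrist_force']);M.append(s['moment'])
print(np.round(np.mean(F,0),2),np.round(np.std(F,0),2),np.round(np.mean(M,0),3),np.round(s['tcp_pos'],5))
E
python3 f.py
```

```text
[-0.83  0.26  1.21] [0.47 0.72 0.28] [-0.062  0.229  0.006] [ 0.54292 -0.01618  0.06229]
```

Contact: the mean force rose about 2 N over baseline, with the tip about 3 mm under the clip's bottom face. I'll back off slightly and pull along the clip's axis.

Emit:
step_arm --linear '[[0,0,-0.4],[-0.8,-0.1,0],[-0.8,-0.1,0],[-0.8,-0.1,0],[-0.8,-0.1,0],[-0.8,-0.1,0],[0,0,0]]' --delta_rot '[[0,0,0],[0,0,0],[0,0,0],[0,0,0],[0,0,0],[0,0,0],[0,0,0]]' --grip '[5,5,5,5,5,5,5]'

```text
time_s: 14.62
tcp_pos: [0.5391, -0.0153, 0.0626]
ee_rot: [[0.997, -0.079, 0.001], [-0.079, -0.997, 0.0], [0.001, -0.0, -1.0]]
wrist_force: [1.1, -0.7, 0.3]
gripper_width: 0.159
gripper_force: 30.0
```

```bash
python3 f.py
```

```text
[ 1.4  -0.21 -0.65] [0.18 0.23 0.16] [-0.137 -0.261 -0.017] [ 0.5391  -0.01531  0.06261]
```

Emit:
step_arm --linear '[[-0.8,-0.1,0],[-0.8,-0.1,0],[-0.8,-0.1,0],[-0.8,-0.1,0],[0,0,0]]' --delta_rot '[[0,0,0],[0,0,0],[0,0,0],[0,0,0],[0,0,0]]' --grip '[5,5,5,5,5]'

```text
time_s: 15.45
tcp_pos: [0.5376, -0.0145, 0.0633]
ee_rot: [[0.997, -0.078, 0.004], [-0.078, -0.997, 0.0], [0.004, -0.001, -1.0]]
wrist_force: [5.4, -1.4, -1.6]
gripper_width: 0.157
gripper_force: 30.0
```

```bash
python3 f.py; python3 e.py w6.png 190,60,330,200
```

```text
[ 5.14 -1.59 -1.39] [0.13 0.14 0.37] [-0.471 -1.619 -0.047] [ 0.53761 -0.01446  0.06326]
[ 0.5376 -0.0145  0.0633] [ 0.9969 -0.0782  0.0042] [ 0.0042  0.0005 -1.    ] 15.65 [ 5.0412 -1.6733 -1.7919] 0.16194196074568865
clip_eye 0.83 [261.2 127.6] [ 0.6013 -0.0225  0.046 ] [0.064  0.0031 0.0175]
clip_center 0.73 [261.5  86.2] [ 0.6257 -0.0246  0.046 ] [0.0886 0.0032 0.0176]
axle 0.71 [264.5  85.8] [ 0.6258 -0.0264  0.046 ] [0.0888 0.005  0.0176]
pick_tip 0.84 [258.1 130.1] [ 0.5997 -0.0204  0.0418] [0.0622 0.0011 0.0218]
pick_grip 0.85 [256.1 264.7] [ 0.524  -0.0133  0.0778] [-0.0136 -0.0001 -0.0146]
nominal tip px [256.3336 133.6581]
blob [255 120  10  11  64] [260.0938 123.75  ] [0.0664 0.0024 0.0165]
```

View pics/w6.png

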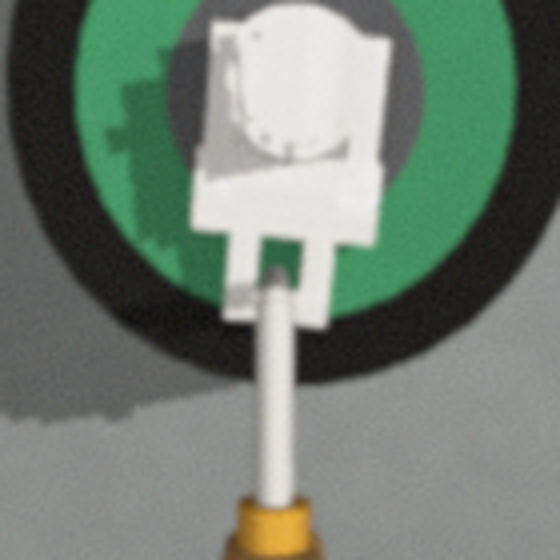

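The crop shows the hook inside the eye at (275,285) and pulling on the outer bar, with the clip still seated and about 5 N of force. I'll keep going.

Emit:
step_arm --linear '[[-0.8,-0.1,0.1],[-0.8,-0.1,0.1],[-0.8,-0.1,0.1],[-0.8,-0.1,0.1],[0,0,0]]' --delta_rot '[[0,0,0],[0,0,0],[0,0,0],[0,0,0],[0,0,0]]' --grip '[5,5,5,5,5]'

```text
time_s: 16.58
tcp_pos: [0.5363, -0.0136, 0.0635]
ee_rot: [[0.997, -0.078, 0.008], [-0.078, -0.997, 0.001], [0.008, -0.002, -1.0]]
wrist_force: [7.7, -1.9, -0.0]
gripper_width: 0.16
gripper_force: 30.0
```

```bash
python3 f.py
```

```text
[ 8.01 -1.72 -1.67] [0.41 0.17 0.41] [-0.637 -2.338 -0.038] [ 0.53634 -0.01355  0.06349]
```

Emit:
step_arm --linear '[[-0.8,-0.1,0],[-0.8,-0.1,0],[-0.8,-0.1,0],[-0.8,-0.1,0],[0,0,0]]' --delta_rot '[[0,0,0],[0,0,0],[0,0,0],[0,0,0],[0,0,0]]' --grip '[5,5,5,5,5]'

```text
time_s: 17.4
tcp_pos: [0.5279, -0.0136, 0.0619]
ee_rot: [[0.997, -0.079, -0.003], [-0.079, -0.997, -0.0], [-0.003, 0.001, -1.0]]
wrist_force: [-1.0, -0.6, 2.5]
gripper_width: 0.158
gripper_force: 30.0
```

```bash
python3 f.py
python3 - <<'E'
from h import *
c=cam('wrist');s=sense();R=np.array(s['ee_rot']);T=np.array(s['tcp_pos'])
for l in ['clip_eye','clip_center','pick_tip']:
    for r in landmark_of('wrist',l)[:1]: print(l,r['score'],r['point'],atz(c,r['point'],.046))
E
```

```text
[-1.29  0.29  2.37] [0.13 0.29 0.4 ] [-0.065  0.301  0.004] [ 0.52835 -0.01359  0.06201]
clip_eye 0.82 [257.3, 132.6] [ 0.58910561 -0.01904419  0.046     ]
clip_center 0.88 [262.5, 95.1] [ 0.61107229 -0.02395227  0.046     ]
pick_tip 0.76 [259.0, 131.6] [ 0.58963353 -0.02015209  0.046     ]
```

The clip let go gently: its centre is now about 15 mm off the axle and it's still on the hook. I'll draw it off the wheel.

Emit:
step_arm --linear '[[-1,-0.1,-0.4],[-1.5,-0.2,0],[-1.5,-0.2,0],[-2,-0.2,0],[-2,-0.2,0],[-2,-0.2,0],[-2,-0.2,0],[-2,-0.2,0],[-2,-0.2,0],[0,0,0]]' --delta_rot '[[0,0,0],[0,0,0],[0,0,0],[0,0,0],[0,0,0],[0,0,0],[0,0,0],[0,0,0],[0,0,0],[0,0,0]]' --grip '[5,5,5,5,5,5,5,5,5,5]'

```text
time_s: 19.05
tcp_pos: [0.5134, -0.0105, 0.0625]
ee_rot: [[0.997, -0.079, -0.0], [-0.079, -0.997, -0.0], [-0.0, 0.0, -1.0]]
wrist_force: [0.6, -0.2, -0.9]
gripper_width: 0.159
gripper_force: 30.0
```

```bash
python3 f.py
cat > g.py <<'E'
from h import *
c=cam('wrist')
for l in ['clip_eye','clip_center','pick_tip','axle']:
    for r in landmark_of('wrist',l)[:1]: print(l,r['score'],r['point'],atz(c,r['point'],.043))
E
python3 g.py
```

```text
[ 0.22  0.16 -0.71] [0.45 0.42 0.48] [-0.068  0.123 -0.001] [ 0.51367 -0.01045  0.06255]
clip_eye 0.58 [258.4, 128.5] [ 0.57672288 -0.01676586  0.043     ]
clip_center 0.8 [261.7, 89.5] [ 0.59994635 -0.02062586  0.043     ]
pick_tip 0.66 [258.4, 131.4] [ 0.57491877 -0.01662399  0.043     ]
axle 0.79 [268.2, 40.9] [ 0.62669349 -0.02649247  0.043     ]
```

Emit:
step_arm --linear '[[-3,-0.3,0],[-3,-0.3,0],[-3,-0.3,0],[-3,-0.3,0],[-3,-0.3,0],[-3,-0.3,0],[-3,-0.3,0],[-3,-0.3,0],[-3,-0.3,0],[0,0,0]]' --delta_rot '[[0,0,0],[0,0,0],[0,0,0],[0,0,0],[0,0,0],[0,0,0],[0,0,0],[0,0,0],[0,0,0],[0,0,0]]' --grip '[5,5,5,5,5,5,5,5,5,5]'

```text
time_s: 20.75
tcp_pos: [0.4866, -0.0056, 0.0626]
ee_rot: [[0.997, -0.079, -0.0], [-0.079, -0.997, -0.0], [-0.0, 0.0, -1.0]]
wrist_force: [0.0, -0.4, -1.1]
gripper_width: 0.158
gripper_force: 30.0
```

```bash
python3 g.py
python3 - <<'E'
from h import *
save(cam('wrist'),'w7.png',[150,0,370,165],3)
E
```

```text
clip_eye 0.67 [264.6, 109.6] [ 0.5609161  -0.01671422  0.043     ]
clip_center 0.93 [262.4, 143.0] [ 0.54036989 -0.01379729  0.043     ]
pick_tip 0.82 [255.9, 133.8] [ 0.54651107 -0.01009124  0.043     ]
```

View pics/w7.png

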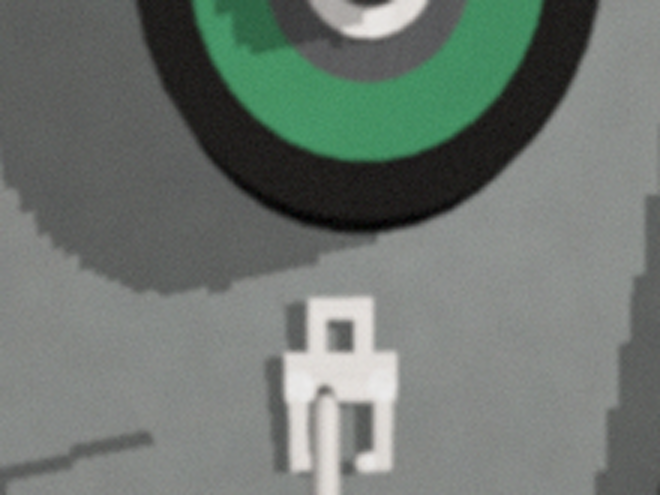

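The crop shows the clip turned over and lying flat on the tray floor, its body at (340,370) and eye at (340,335), clear of the wheel. The hook is free above it. I'll lift and carry the pick back above the cradle.

Emit:
step_arm --linear '[[0,0,-20],[0,0,-30],[0,0,-23],[3,50,0],[3,50,0],[3,50,0],[3,50,0],[1.5,40,0],[1,20,0],[0,0,0]]' --delta_rot '[[0,0,0],[0,0,0],[0,0,0],[0,0,0],[0,0,0],[0,0,0],[0,0,0],[0,0,0],[0,0,0],[0,0,0]]' --grip '[5,5,5,5,5,5,5,5,5,5]'

```text
time_s: 22.3
tcp_pos: [0.4805, -0.2672, 0.1352]
ee_rot: [[0.997, -0.081, -0.001], [-0.081, -0.997, 0.0], [-0.001, -0.0, -1.0]]
wrist_force: [-0.1, -0.1, 0.2]
gripper_width: 0.159
gripper_force: 30.0
```

Emit:
step_arm --linear '[[0,0,0],[0,0,0]]' --delta_rot '[[0,0,0],[0,0,0]]' --grip '[5,5]'

```text
time_s: 22.55
tcp_pos: [0.481, -0.2651, 0.1356]
ee_rot: [[0.997, -0.078, 0.0], [-0.078, -0.997, 0.0], [0.0, -0.0, -1.0]]
wrist_force: [-0.7, -0.5, -1.3]
gripper_width: 0.156
gripper_force: 30.0
```

Run:
```python
from h import *
np.set_printoptions(precision=4,suppress=True)
s=sense();R=np.array(s['ee_rot']);T=np.array(s['tcp_pos']);print(T,R[:,0],R[:,2])
print('need (tool mm)',1000*R.T@(np.array([.4802,-.2658,.0355])-T))
c=cam('wrist')
for l,z in [('pick_tip',T[2]-.0215),('cradle_seat',.05)]:
    for r in landmark_of('wrist',l)[:1]: print(l,r['score'],r['point'],atz(c,r['point'],z),R.T@(atz(c,r['point'],z)-T))
c=cam('top')
r=landmark_of('top','clip_center');print([(q['score'],atz(c,q['point'],.006)) for q in r])
```

```text
[ 0.481  -0.2651  0.1356] [ 0.997  -0.0775  0.    ] [ 0.      0.0001 -1.    ]
need (tool mm) [ -0.7193   0.74   100.1227]
pick_tip 0.57 [258.7, 133.7] [ 0.5406 -0.2713  0.1141] [0.06   0.0015 0.0215]
cradle_seat 0.7 [256.1, 209.3] [ 0.4672 -0.2634  0.05  ] [-0.0138 -0.0007  0.0856]
[(0.64, array([ 0.5356, -0.0061,  0.006 ])), (0.34, array([ 0.7474, -0.2487,  0.006 ]))]
```

Emit:
step_arm --linear '[[-0.7,0.7,30],[0,0,30],[0,0,20],[0,0,10],[0,0,5],[0,0,3],[0,0,1.5],[0,0,0],[0,0,0]]' --delta_rot '[[0,0,0],[0,0,0],[0,0,0],[0,0,0],[0,0,0],[0,0,0],[0,0,0],[0,0,0],[0,0,0]]' --grip '[5,5,5,5,5,5,5,5,5]'

```text
time_s: 23.92
tcp_pos: [0.4803, -0.2667, 0.0364]
ee_rot: [[0.997, -0.079, 0.001], [-0.079, -0.997, -0.0], [0.001, 0.0, -1.0]]
wrist_force: [-0.9, 0.0, -1.2]
gripper_width: 0.162
gripper_force: 30.0
```

Emit:
step_arm --linear '[[0,-0.5,0.5],[0,0,0.5],[0,0,0],[0,0,0]]' --delta_rot '[[0,0,0],[0,0,0],[0,0,0],[0,0,0]]' --grip '[5,5,5,5]'

```text
time_s: 24.42
tcp_pos: [0.4803, -0.2661, 0.0356]
ee_rot: [[0.997, -0.079, 0.0], [-0.079, -0.997, -0.0], [0.0, 0.0, -1.0]]
wrist_force: [-1.4, 2.0, 4.9]
gripper_width: 0.156
gripper_force: 30.0
```

Seated: about 6 N upward, the same as when it was first gripped. I'll open to 34 mm and rise.

Emit:
step_arm --linear '[[0,0,0],[0,0,0],[0,0,0],[0,0,0],[0,0,0],[0,0,-5],[0,0,-15],[0,0,-40],[0,0,-50],[0,0,0]]' --delta_rot '[[0,0,0],[0,0,0],[0,0,0],[0,0,0],[0,0,0],[0,0,0],[0,0,0],[0,0,0],[0,0,0],[0,0,0]]' --grip '[34,34,34,34,34,34,34,34,34,34]'

```text
time_s: 25.68
tcp_pos: [0.4833, -0.2672, 0.1509]
ee_rot: [[0.997, -0.078, 0.011], [-0.078, -0.997, -0.004], [0.011, 0.003, -1.0]]
wrist_force: [-0.3, 0.4, 0.5]
gripper_width: 0.392
gripper_force: 0.0
```

Emit:
step_arm --linear '[[15,0,-60],[0,0,0],[0,0,0]]' --delta_rot '[[0,0,0],[0,0,0],[0,0,0]]' --grip '[34,34,34]'

```text
time_s: 26.05
tcp_pos: [0.4947, -0.267, 0.2051]
ee_rot: [[0.997, -0.079, 0.0], [-0.079, -0.997, 0.001], [0.0, -0.001, -1.0]]
wrist_force: [-0.2, 0.0, -1.1]
gripper_width: 0.393
gripper_force: 0.0
```

```bash
python3 c.py
python3 - <<'E'
import cv2,numpy as np
from h import *
c=cam('top')
a=cv2.imread('pics/w1.png')[:,:,:]
b=cv2.resize(c['img'][110:210,210:310],None,fx=2.8,fy=2.8,interpolation=2)[:,:,::-1]
w=cv2.resize(a[100:240,190:330],None,fx=2,fy=2)
cv2.imwrite('pics/end.png',np.hstack([w,b]))
E
```

```text
[ 0.4947 -0.267   0.2051] [[ 0.9969 -0.079   0.0002]
 [-0.079  -0.9969  0.0006]
 [ 0.0001 -0.0006 -1.    ]] 26.05 [-11.8633  16.7146 -10.057   -0.0415 -63.2268  97.3501]
pick_grip 0.87 [258.3 200.9] [ 0.4673 -0.2662  0.05  ]
pick_tip 0.69 [258.3 137.9] [ 0.5379 -0.2718  0.014 ]
cradle_seat 0.87 [257.1 200.9] [ 0.4674 -0.2648  0.05  ]
axle 0.95 [24.3 77.7] [ 0.6248 -0.0252  0.046 ]
axle 0.28 [ 61.4 156.1] [ 0.538  -0.0433  0.046 ]
clip_eye 0.96 [ 56.5 138.6] [ 0.5581 -0.043   0.046 ]
clip_eye 0.35 [257.8 137.7] [ 0.5407 -0.2714  0.046 ]
clip_center 0.73 [ 58.3 154.5] [ 0.5401 -0.0402  0.046 ]
0.73 ((258.0, 185.5), (103.0, 12.0), 90.0)
[ 0.5463 -0.2656  0.06  ]
[ 0.5453 -0.2785  0.06  ]
[ 0.4249 -0.2696  0.06  ]
[ 0.4261 -0.2554  0.06  ]
0.68 ((257.0, 189.0), (94.0, 54.0), 90.0)
[ 0.5379 -0.2389  0.04  ]
[ 0.533  -0.3012  0.04  ]
[ 0.4151 -0.2948  0.04  ]
[ 0.4205 -0.2265  0.04  ]
```

View pics/end.png

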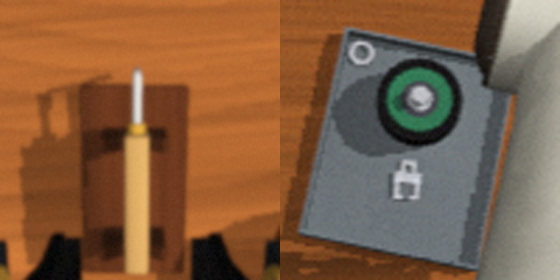

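The left half shows the pick lying level in its cradle seats, hook beyond the same end (137,70). The right half shows the clip flat on the tray floor at (407,180). I'm handing it in.

```bash
python3 -c "
from station import finish_job
print(finish_job())"
```

```text
the job is handed in; nothing more can be done
None
```

The clip is off the axle and lying flat on the tray floor, the pick is back level in its cradle with the hook at the same end, and I handed the job in at about 26 s; no verdict was returned.

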